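Dial the code of the sample lock box and open it

TASK

Open the steel lock box on the worktop: roll its three digit dials so that they read 4, 7, 2 from left to right at the index lines, slide the bolt's knob fully to the right, then swing the lid up by its handle until it stands wide open (60 degrees or more) and let go. Roll the dials with a light touch (pressing on one with more than 15 N strains its spring mount), and leave the things round the box where they are.

Things in the scene. Friction and masses are not known exactly. Their poses are not given: they have to be found in the camera images.
- lock_box: grey steel lock box screwed to the worktop, 235 (x) x 248 (y) mm. Origin on the worktop; x points from its front (x = -125 mm) to its hinge side (+110), y to its left seen from the front. Front part to x = -48: console, top 60 mm high, with dials and knob in a row along y at x = -90; index lines beside each dial. Behind: box, 84 mm high, lid from x = -53.
- dial_1: digit dial 1 (left), seen from the front: black knurled wheel, 44 mm diameter, 18 mm wide, white digits, axis level along the box's y. Origin: on the axis, mid width; its top, 22 mm above, stands 12 mm proud of the console. It is sprung: it yields above 4 N, 1 mm per 4 N more. Roll it with a fingertip pressed on its top at 6 to 10 N, stroking along the box's x. Box frame: y = +76 mm.
- dial_2: digit dial 2 (middle), seen from the front: black knurled wheel, 44 mm diameter, 18 mm wide, white digits, axis level along the box's y. Origin: on the axis, mid width; its top, 22 mm above, stands 12 mm proud of the console. It is sprung: it yields above 4 N, 1 mm per 4 N more. Roll it with a fingertip pressed on its top at 6 to 10 N, stroking along the box's x. Box frame: y = +40 mm.
- dial_3: digit dial 3 (right), seen from the front: black knurled wheel, 44 mm diameter, 18 mm wide, white digits, axis level along the box's y. Origin: on the axis, mid width; its top, 22 mm above, stands 12 mm proud of the console. It is sprung: it yields above 4 N, 1 mm per 4 N more. Roll it with a fingertip pressed on its top at 6 to 10 N, stroking along the box's x. Box frame: y = +4 mm.
- wheel_1 (a joint): angle of dial 1 (rad), unwrapped: digit n is uppermost, on the index line, at 0.6283 n plus any whole turns (6.283). Grows as the uppermost rim moves to the box's +x (away from its front). A sprung ball clicks it into the nearest digit when let go; rolling past a click takes about 5 N at the rim. Starts one to four digits above the code digit.
- wheel_2 (a joint): angle of dial 2 (rad), unwrapped: digit n is uppermost, on the index line, at 0.6283 n plus any whole turns (6.283). Grows as the uppermost rim moves to the box's +x (away from its front). A sprung ball clicks it into the nearest digit when let go; rolling past a click takes about 5 N at the rim. Starts one to four digits below the code digit.
- wheel_3 (a joint): angle of dial 3 (rad), unwrapped: digit n is uppermost, on the index line, at 0.6283 n plus any whole turns (6.283). Grows as the uppermost rim moves to the box's +x (away from its front). A sprung ball clicks it into the nearest digit when let go; rolling past a click takes about 5 N at the rim. Starts one to four digits above the code digit.
- bolt_knob (a point): middle of the bolt's knob, a ribbed steel block on the console right of the dials (box frame: y = -55 mm when shut): 16 mm in x, 18 mm in y, 19 mm tall, its top 22 mm above the console. Moves with the bolt.
- bolt (a joint): travel of the bolt (m): 0 shut, 0.014 fully open, towards the box's -y (to the right seen from the front), against about 3 N of friction; stays where left. Unless all dials show their code digits its fins stop on the dials' sleeves after about 2 mm; once open, it locks the dials.
- lid_handle (a point): middle of the lid's fixed bar handle: round steel bar 10 mm thick, along the box's y, 96 mm long between its posts, its centre 36 mm above the lid. Moves with the lid.
- lid_hinge (a point): middle of the lid's hinge axis, 80 mm above the worktop; the axis runs along the box's y. With the lid shut the handle's centre is 135 mm in front of it (box -x) and 39.5 mm higher.
- lid (a joint): opening angle of the lid (rad): 0 shut, at most 1.7; the handle rises and swings back to the box's +x. Its stiff hinge holds it where left; lifting takes about 8 N at the handle. A hook on the lid is caught by the bolt unless that is open.
- run_book: bystander: red spiral notebook, 210 x 152 x 15 mm
- bench_timer: bystander: small white countdown timer, 56 x 65 x 60 mm
- tape_roll: bystander: roll of tape lying flat, 96 mm across, 25 mm tall
- near_bottle: bystander: lidded sample bottle, 56 mm across, 97 mm tall, standing close to the box's right side
- marker: bystander: black marker pen, 133 mm long, lying close to the box's left side

How it is judged:
By the outcome, as a careful person would: the job done as asked, in the order asked, and still so for the second after the job is handed in, with the robot touching nothing.
It also fails if it takes over 72 s, if anything falls off the work surface, if the arm or the gripper's body presses on something with over 40 N, if the wrist force passes 120 N, or if a joint passes its speed limit or range.

ROBOT

A 6-joint arm with a two-finger parallel gripper is mounted at the origin on a cart in front of the work surface, level with it; the furniture and walls round the work are solid. World frame = base frame: x ahead of the robot, y to its left, z up, the work surface at z = 0. Lengths are in m, angles in rad, forces in N, time in s.
With the tool pointing down it reaches from about 0.3 to 0.775 m from the base axis. Payload 14.6 kg.
Tool frame: the origin (TCP) lies midway between the tips of the shut fingers; the grasp point (between the pads) lies 19 mm behind it; z points along the fingers, y is the line along which they close (so a half turn about z gives the same grasp; the last joint's range is limited). The gripper opens to 94 mm and grips with 3 to 60 N. Pads are 16 mm wide; open, the fingers measure 119 mm over their backs; the gripper's body (75 mm by 177 mm) begins 78 mm behind the grasp point.
Start: joints at [1.233, 0.3, 1.521, -0, 1.321, -0.067], TCP at [0.147, 0.53, 0.205] pointing down, gripper open.
Joint ranges: [-3.03, 3.03], [-0.79, 2.21], [0.23, 2.52], [-1.04, 4.18], [0, 3.07], [-2.55, 2.55]. Speed limits (rad/s): [2.22, 2.22, 2.57, 3.14, 3.14, 3.14].

INTERFACE

Orientations are given as [roll, pitch, yaw] about the fixed x, y, z axes, in that order (R = Rz(yaw) Ry(pitch) Rx(roll)).
In Python, from station import ctrl gives the robot as it stands. The module is installed in compiled form; this text tells all that it offers.
- The arm moves only by the tool servo_tool, never from a script. Its argument "plan" is a list of rows, each a list of 7 numbers: the opening in per cent of the stroke, from 0 (shut) to 100 (fully open), then the shift along the tool's x, y, z in m, then the turn, a rotation vector about the tool's x, y, z in rad. A call has exactly 8 rows; each row shifts and turns the commanded pose from where the row before left it, along the tool's axes as they then stand; what a row does not reach is not made up. A row lasts 1/8 s, in which the tool goes at most 62.5 mm and 10.7 degrees, less where a joint would pass 70% of its speed; a pose out of reach is approached as far as the arm can. A call with a gripper value outside its range is refused whole. The fingers move at their own pace and stop on an object; "force" is the grip in N (left out, the last holds). Time passes only in rows, so rows that do not move let the fingers close, or fill a call up. It gives the time, the measured TCP pose, the force, the opening and the grip force at its end, in the units of the state.
- ctrl.get_obs(): the state, without advancing time (a new reading comes with each control period).
- ctrl.camera(name): name is "scene" or "top" or "wrist"; returns a dict with "pixels" (480x640x3 uint8, red, green, blue), "z_map" (480x640 float32, m along the optical axis (not along the pixel's ray), 0 where there is no reading), "mtx" (3x3 intrinsics, pixels), "dist" ([k1, k2, p1, p2, k3] as OpenCV has them; the pictures are not rectified), "pose" (4x4, takes a point from camera to world coordinates). Camera axes: x right, y up, looking along -z (the intrinsics and any distortion apply to the point x, -y, -z); pixel columns grow to the right and rows downward; lengths in m; the calibration is good to about 2 mm. A picture is of the moment at which its call begins.
- ctrl.hand_in(): hands the job in; it is judged then, once.
The state is a dict: "time_s": time; "qpos": joint angles; "joint_vel": joint speeds; "tau": joint torques, N m; "ee_pos": TCP position; "eef_rot": TCP orientation; "force": force on the tool from outside, world axes, zero at the start; "moment": the same for the moment, N m; "grip_width": finger opening in m; "grip_force": force on a finger pad.
Only numpy, scipy, OpenCV 4.12 (cv2) and the standard library are available. Lean on these libraries where they do the work, as an engineer would, in place of code of your own. Each camera call takes 0.05 s, during which the arm holds its last target. There are 200 camera calls.

## Working session

There is one attempt and no reset: what is moved stays moved. The work goes in short steps, Python scripts to look and compute and a tool call to move; the robot and the scene stay as the last step left them, time stands still between calls to the robot, and variables do not carry over. Pictures are saved under pics/ and viewed, at most 10 in all, crops included, and the job is handed in when it is done.

Besides the shell and the picture viewer there is one more tool, called after "Request:" as name(argument=value, ...), one argument or row to a line, values as JSON. servo_tool: Moves the arm, as the interface text tells. Its arguments: {"type":"object","properties":{"plan":{"type":"array","items":{"type":"array","items":{"type":"number"}}},"force":{"type":"number"}},"required":["plan"]}

```bash
mkdir -p pics; cat > h.py <<'E'
import numpy as np, cv2
from station import ctrl
def snap(n,f):
    c=ctrl.camera(n); cv2.imwrite(f,c["pixels"][:,:,::-1]); np.savez(f+".npz",**{k:np.array(v) for k,v in c.items()}); return c
def pt(c,u,v,z=None):
    p=cv2.undistortPoints(np.array([[[u,v]]],float),np.array(c["mtx"]),np.array(c["dist"]))[0,0]
    P=np.array(c["pose"]); d=P[:3,:3]@np.array([p[0],-p[1],-1.]); o=P[:3,3]
    if z is None:
        w=c["z_map"][int(v)-1:int(v)+2,int(u)-1:int(u)+2]; t=np.median(w)
    else: t=(z-o[2])/d[2]
    return o+t*d
E
python3 - <<'E'
from h import *
snap("top","pics/top.png");snap("scene","pics/scene.png")
o=ctrl.get_obs();print(o)
E
```

```text
{'time_s': 0.1, 'qpos': array([ 1.23338844e+00,  3.00440939e-01,  1.52154007e+00,  1.25625046e-05,
        1.32067080e+00, -6.65935458e-02]), 'joint_vel': array([ 0.00041144, -0.00096669, -0.00032005,  0.00113694,  0.00016599,
       -0.00139554]), 'tau': array([ 2.63386770e-03, -5.32638574e+01, -3.53286481e+01,  7.10228132e-02,
        2.35117658e-02,  7.91402613e-06]), 'ee_pos': array([0.14705139, 0.52973095, 0.20492021]), 'eef_rot': array([-3.14053666e+00, -8.26218730e-05,  2.87077515e+00]), 'force': array([-0.10580589,  0.17899006,  0.42422994]), 'moment': array([0.01784709, 0.01284088, 0.07193859]), 'grip_force': 0.0, 'grip_width': 0.09379422634925089}
```

View pics/top.png

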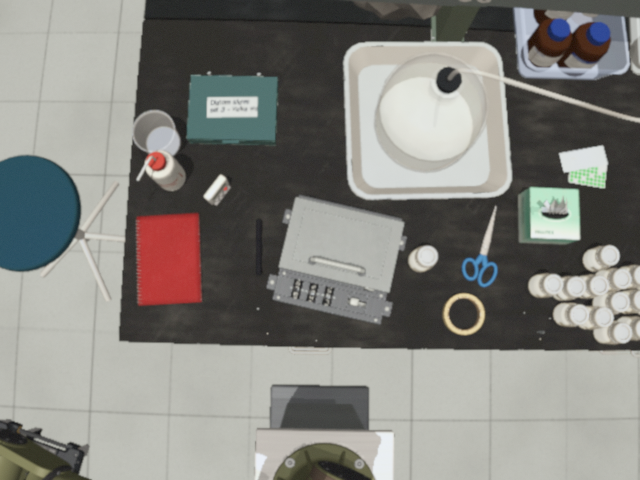

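View pics/scene.png

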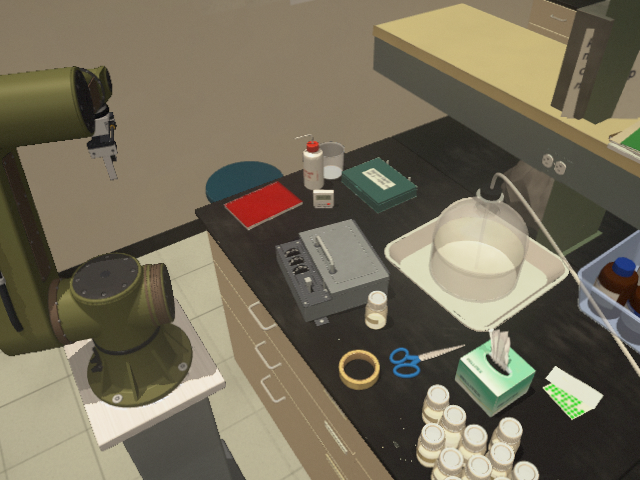

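The top view shows the box at about (340,260), its console toward the robot, with dials at (297,290), (312,293), (328,296) and the knob at (356,301). The marker is at (259,247) and the bottle at (424,258). I'll enlarge the box and locate it.

```bash
python3 - <<'E'
from h import *
c=dict(np.load("pics/top.png.npz"))
im=c["pixels"][225:335,260:400,::-1]
cv2.imwrite("pics/crop1.png",cv2.resize(im,None,fx=5.4,fy=5.4,interpolation=cv2.INTER_CUBIC))
for n,u,v,z in [("d1",297,290,.072),("d2",312,293,.072),("d3",328,296,.072),("knob",356,301,.082),("hL",311,260,.12),("hR",364,272,.12),("bottle",424,258,.09),("lid",340,225,.084)]:
    print(n,pt(c,u,v).round(4),pt(c,u,v,z).round(4))
# height map of lid top
vs,us=np.mgrid[180:340,250:420]
P=np.array([pt(c,u,v) for u,v in zip(us.ravel(),vs.ravel())])
m=abs(P[:,2]-.084)<.006
r=cv2.minAreaRect((P[m][:,:2]*1000).astype(np.float32));print(r,cv2.boxPoints(r))
m2=abs(P[:,2]-.060)<.004
r=cv2.minAreaRect((P[m2][:,:2]*1000).astype(np.float32));print(r)
E
```

```text
d1 [0.4683 0.0711 0.0715] [0.4682 0.071  0.072 ]
d2 [0.4624 0.0375 0.0723] [0.4624 0.0375 0.072 ]
d3 [0.4566 0.0017 0.0706] [0.4566 0.0017 0.072 ]
knob [ 0.4466 -0.0603  0.0805] [ 0.4465 -0.0602  0.082 ]
hL [0.532  0.0415 0.1133] [0.5313 0.0415 0.12  ]
hR [ 0.5088 -0.0744  0.112 ] [ 0.5081 -0.0738  0.12  ]
bottle [ 0.5446 -0.2094  0.094 ] [ 0.5451 -0.2101  0.09  ]
lid [ 0.6154 -0.0213  0.0839] [ 0.6154 -0.0213  0.084 ]
((549.5136108398438, -47.674530029296875), (304.212646484375, 213.55038452148438), 78.4053955078125) [[ 414.34604 -175.21672]
 [ 623.5388  -218.13728]
 [ 684.68115   79.86766]
 [ 475.4884   122.78822]]
((527.4484252929688, -55.02760314941406), (253.67015075683594, 343.1598205566406), 51.335086822509766)
```

View pics/crop1.png

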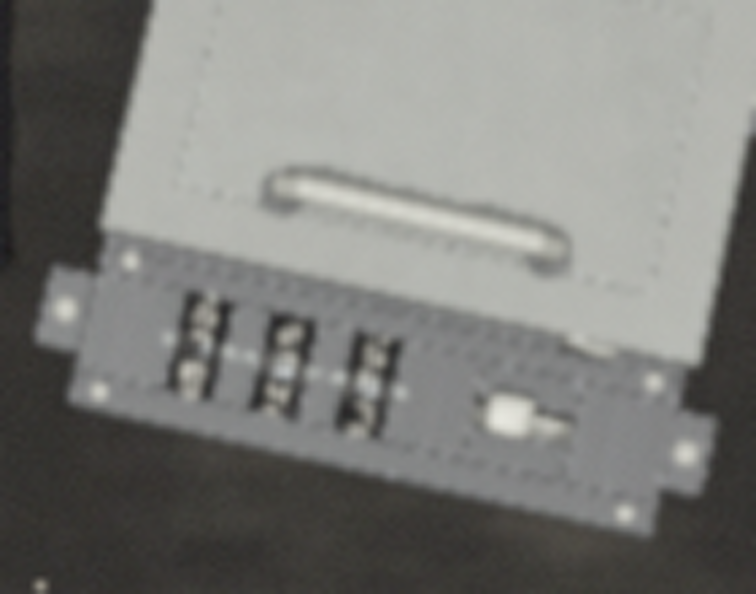

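The crop shows three digits per dial, with the digit at the index line uppermost, but it's too coarse to read. I'll bring the wrist camera over the console.

```bash
cat >> h.py <<'E'
from scipy.spatial.transform import Rotation as Ro
def plan(tpos,yaw,n):
    o=ctrl.get_obs(); R0=Ro.from_euler("xyz",o["eef_rot"]); R1=Ro.from_euler("xyz",[np.pi,0,yaw])
    w=(R0.inv()*R1).as_rotvec()/n
    A=sum((R0*Ro.from_rotvec(k*w)).as_matrix() for k in range(n))
    d=np.linalg.solve(A,np.array(tpos)-o["ee_pos"]); return np.r_[d,w].round(4)
E
python3 - <<'E'
from h import *
print(plan([.44,.04,.25],np.radians(79),16))
c=ctrl.camera("wrist");o=ctrl.get_obs();P=np.array(c["pose"]);R=Ro.from_euler("xyz",o["eef_rot"]).as_matrix()
print((R.T@(P[:3,3]-o["ee_pos"])).round(4),(R.T@P[:3,:3]).round(3),c["mtx"])
E
```

```text
[-0.0391 -0.0024 -0.0028 -0.0001  0.      0.0932]
[ 0.0674 -0.0009 -0.1789] [[ 0.001  0.971  0.24 ]
 [ 1.    -0.001  0.001]
 [ 0.001  0.24  -0.971]] [[330.65266672   0.         317.47567612]
 [  0.         330.65266672 231.9972864 ]
 [  0.           0.           1.        ]]
```

Request:
servo_tool(
  plan=[
    [0,-0.039,-0.0024,-0.0028,0,0,0.0932],
    [0,-0.039,-0.0024,-0.0028,0,0,0.0932],
    [0,-0.039,-0.0024,-0.0028,0,0,0.0932],
    [0,-0.039,-0.0024,-0.0028,0,0,0.0932],
    [0,-0.039,-0.0024,-0.0028,0,0,0.0932],
    [0,-0.039,-0.0024,-0.0028,0,0,0.0932],
    [0,-0.039,-0.0024,-0.0028,0,0,0.0932],
    [0,-0.039,-0.0024,-0.0028,0,0,0.0932],
  ],
)

```text
time_s: 1.15
ee_pos: [0.3894, 0.3419, 0.2277]
eef_rot: [-3.141, 0.0, 2.122]
force: [0.2, -0.3, 0.5]
grip_width: 0.0176
grip_force: 0.0
```

```bash
python3 - <<'E'
from h import *
print(plan([.43,.03,.15],np.radians(79),8))
E
```

```text
[-0.04   -0.0039  0.0097 -0.0001  0.      0.0929]
```

Request:
servo_tool(
  plan=[
    [0,-0.04,-0.0039,0.0097,0,0,0.0929],
    [0,-0.04,-0.0039,0.0097,0,0,0.0929],
    [0,-0.04,-0.0039,0.0097,0,0,0.0929],
    [0,-0.04,-0.0039,0.0097,0,0,0.0929],
    [0,-0.04,-0.0039,0.0097,0,0,0.0929],
    [0,-0.04,-0.0039,0.0097,0,0,0.0929],
    [0,-0.04,-0.0039,0.0097,0,0,0.0929],
    [0,-0.04,-0.0039,0.0097,0,0,0.0929],
  ],
)

```text
time_s: 2.15
ee_pos: [0.4298, 0.0302, 0.1498]
eef_rot: [-3.141, 0.0, 1.379]
force: [1.6, -0.1, -0.5]
grip_width: 0.0006
grip_force: 0.0
```

```bash
python3 - <<'E'
from h import *
c=snap("wrist","pics/w1.png");print(ctrl.get_obs()["ee_pos"])
E
```

```text
[0.42852239 0.02737227 0.148629  ]
```

View pics/w1.png

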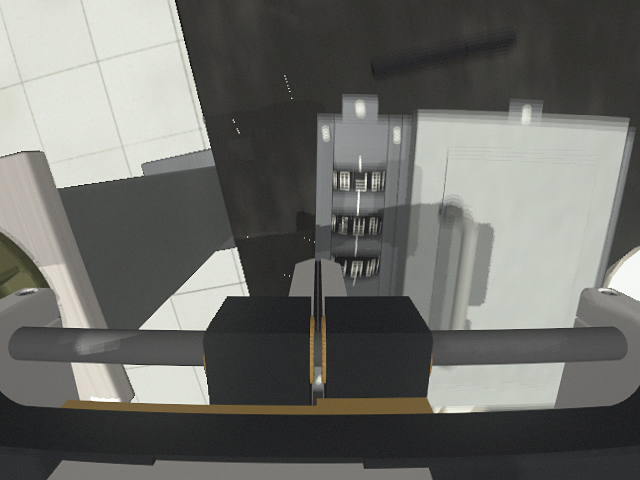

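The wrist view shows the dials at about (358,180), (357,225) and (355,268), blurred by motion. I'll retake it now that the arm is still.

```bash
python3 - <<'E'
from h import *
snap("wrist","pics/x.png");c=snap("wrist","pics/w2.png");o=ctrl.get_obs();print(o["ee_pos"],o["eef_rot"],o["force"])
im=c["pixels"][85:285,300:440,::-1]
im=cv2.resize(im,None,fx=4,fy=4,interpolation=cv2.INTER_CUBIC)
cv2.imwrite("pics/w2c.png",cv2.rotate(im,cv2.ROTATE_90_COUNTERCLOCKWISE))
E
```

```text
[0.42978326 0.03037519 0.14995188] [-3.14082911e+00  1.38771147e-04  1.37946909e+00] [-0.00162509  0.21873714  0.64190412]
```

View pics/w2c.png

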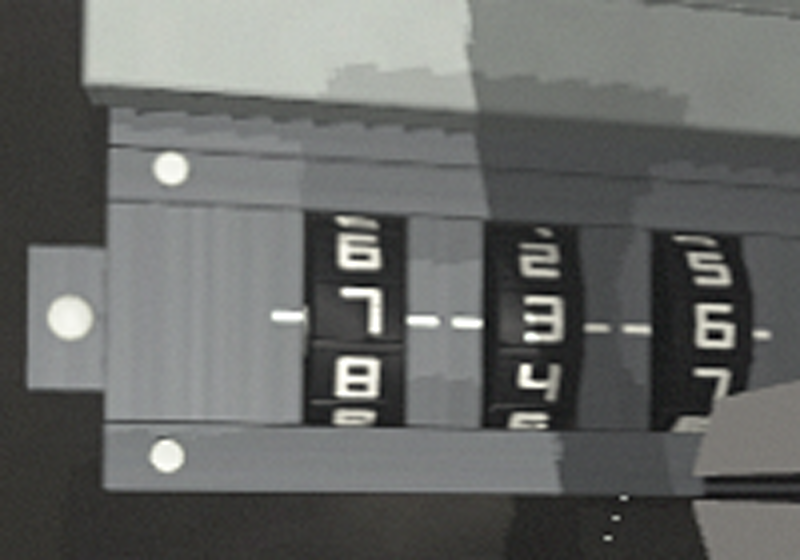

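The dials read 7, 3 and 6 at the index lines, in the rotated crop at (358,318), (540,322) and (715,328). So dial 1 needs −3 digits, dial 2 +4 and dial 3 −4.

```bash
python3 - <<'E'
from h import *
c=dict(np.load("pics/w2.png.npz"))
f=lambda X,Y,z=None:pt(c,300+(560-Y)/4-.5,85+X/4-.5,z)
# box pts
obs=[((103,488),.06,(-125,124)),((108,107),.06,(-53,124)),((355,318),.072,(-90,76)),((532,323),.072,(-90,40)),((85,88),.084,(-53,124))]
for a,z,b in obs: print(b,f(*a).round(4),f(*a,z).round(4))
i1,i2=f(290,316,.06),f(762,335,.06);print(i1,i2)
yv=i1-i2;print("yaw idx",np.degrees(np.arctan2(-yv[0],yv[1])))
A=[];B=[]
for a,z,b in obs[:4]:A.append(np.array(b)/1000);B.append(f(*a,z)[:2])
A=np.array(A);B=np.array(B);Ac=A-A.mean(0);Bc=B-B.mean(0)
t=np.arctan2((Ac[:,0]*Bc[:,1]-Ac[:,1]*Bc[:,0]).sum(),(Ac*Bc).sum());print("yaw fit",np.degrees(t))
for t in (t,np.radians(-11.3)):
    R=np.array([[np.cos(t),-np.sin(t)],[np.sin(t),np.cos(t)]]);T=B.mean(0)-R@A.mean(0);print(T,(B-A@R.T-T).round(4))
    for n,b in dict(d1=(-90,76),d2=(-90,40),d3=(-90,4),knob=(-90,-55),handle=(-25,0),hinge=(110,0)).items(): print(n,(R@(np.array(b)/1000)+T).round(4))
E
```

```text
(-125, 124) [4.508e-01 1.318e-01 2.000e-04] [0.4495 0.1252 0.06  ]
(-53, 124) [0.5393 0.1139 0.    ] [0.5219 0.1105 0.06  ]
(-90, 76) [0.4725 0.0724 0.0711] [0.4724 0.0725 0.072 ]
(-90, 40) [0.4659 0.0384 0.0716] [0.4658 0.0385 0.072 ]
(-53, 124) [ 5.445e-01  1.183e-01 -2.000e-04] [0.5187 0.1124 0.084 ]
[0.4762509  0.08394979 0.06      ] [ 0.45609592 -0.01365361  0.06      ]
yaw idx -11.667513329547207
yaw fit -12.867469221742843
[ 0.54439362 -0.02195309] [[-0.0006 -0.0016]
 [ 0.0015 -0.0002]
 [-0.0012  0.0003]
 [ 0.0003  0.0015]]
d1 [0.4736 0.0722]
d2 [0.4656 0.0371]
d3 [0.4575 0.002 ]
knob [ 0.4444 -0.0555]
handle [ 0.52   -0.0164]
hinge [ 0.6516 -0.0464]
[ 0.54734047 -0.02008007] [[ 0.0005 -0.0008]
 [ 0.0022 -0.0014]
 [-0.0016  0.0004]
 [-0.0011  0.0018]]
d1 [0.474  0.0721]
d2 [0.4669 0.0368]
d3 [0.4599 0.0015]
knob [ 0.4483 -0.0564]
handle [ 0.5228 -0.0152]
hinge [ 0.6552 -0.0416]
```

Request:
servo_tool(
  plan=[
    [0,0.012,0.0085,0.012,0,0,0.009],
    [0,0.012,0.0085,0.012,0,0,0],
    [0,0.012,0.0085,0.012,0,0,0],
    [0,0.013,0.009,0.012,0,0,0],
    [0,0,0,0.012,0,0,0],
    [0,0,0,0.008,0,0,0],
    [0,0,0,0.004,0,0,0],
    [0,0,0,0,0,0,0],
  ],
)

```text
time_s: 3.3
ee_pos: [0.4734, 0.0726, 0.0783]
eef_rot: [-3.142, 0.0, 1.373]
force: [0.3, -0.6, 0.7]
grip_width: 0.0003
grip_force: 0.0
```

```bash
python3 - <<'E'
from h import *
snap("wrist","pics/x.png");c=snap("wrist","pics/w3.png");o=ctrl.get_obs();print(o["ee_pos"],o["force"])
cv2.imwrite("pics/w3c.png",cv2.resize(c["pixels"][160:320,220:420,::-1],None,fx=3.75,fy=3.75,interpolation=cv2.INTER_CUBIC))
E
```

```text
[0.47365264 0.07270379 0.07864463] [-0.30895428  0.17339693 -0.77291181]
```

View pics/w3c.png

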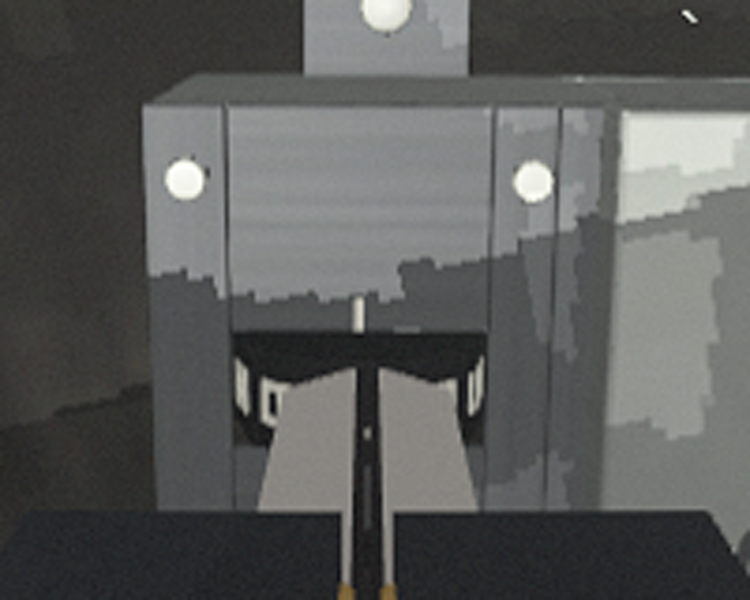

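The shut fingertips sit centred over dial 1, between the index line at (358,315) and the slot edges. Pressing down to feel it.

Request:
servo_tool(
  plan=[
    [0,0,0,0.003,0,0,0],
    [0,0,0,0.002,0,0,0],
    [0,0,0,0.001,0,0,0],
    [0,0,0,0.0,0,0,0],
    [0,0,0,0.0,0,0,0],
    [0,0,0,0,0,0,0],
    [0,0,0,0,0,0,0],
    [0,0,0,0,0,0,0],
  ],
)

```text
time_s: 4.4
ee_pos: [0.4735, 0.0728, 0.0723]
eef_rot: [3.142, 0.0, 1.373]
force: [-0.3, -0.8, 1.0]
grip_width: 0.0002
grip_force: 0.4
```

Request:
servo_tool(
  plan=[
    [0,0,0,0.001,0,0,0],
    [0,0,0,0,0,0,0],
    [0,0,0,0,0,0,0],
    [0,0,0,0.0,0,0,0],
    [0,0,0,0.0,0,0,0],
    [0,0,0,0,0,0,0],
    [0,0,0,0,0,0,0],
    [0,0,0,0,0,0,0],
  ],
)

```text
time_s: 5.4
ee_pos: [0.4736, 0.0728, 0.0713]
eef_rot: [3.141, -0.0, 1.373]
force: [-0.7, -1.2, 4.5]
grip_width: 0.0005
grip_force: 2.2
```

Request:
servo_tool(
  plan=[
    [0,0,0,-0.003,0,0,0],
    [0,0,0.007,0,0,0,0],
    [0,0,0,0.0038,0,0,0],
    [0,0,0,0,0,0,0],
    [0,0,-0.0048,0,0,0,0],
    [0,0,-0.0048,0.0,0,0,0],
    [0,0,-0.0048,0,0,0,0],
    [0,0,0,0,0,0,0],
  ],
)

```text
time_s: 6.4
ee_pos: [0.4663, 0.0743, 0.0708]
eef_rot: [3.141, -0.0, 1.373]
force: [0.9, -0.5, 4.5]
grip_width: 0.0004
grip_force: 2.4
```

```bash
python3 - <<'E'
from h import *
o=ctrl.get_obs();print(o["ee_pos"],o["force"]) 
snap("wrist","pics/x.png");o=ctrl.get_obs();print(o["ee_pos"],o["force"])
E
```

```text
[0.46627494 0.07434415 0.07076362] [ 0.93280607 -0.49172566  4.46712282]
[0.46631166 0.07432308 0.07068127] [1.17562551 0.88969053 5.27037873]
```

Request:
servo_tool(
  plan=[
    [0,0,0,-0.004,0,0,0],
    [0,0,0.0144,0,0,0,0],
    [0,0,0,0.0044,0,0,0],
    [0,0,0,0,0,0,0],
    [0,0,-0.0048,0,0,0,0],
    [0,0,-0.0048,0.0,0,0,0],
    [0,0,-0.0048,0,0,0,0],
    [0,0,0,0,0,0,0],
  ],
)

```text
time_s: 7.45
ee_pos: [0.4658, 0.0745, 0.0702]
eef_rot: [-3.141, -0.0, 1.373]
force: [-0.7, 0.8, 7.1]
grip_width: 0.0003
grip_force: 3.5
```

Request:
servo_tool(
  plan=[
    [0,0,0,-0.004,0,0,0],
    [0,0,0.0144,0,0,0,0],
    [0,0,0,0.0041,0,0,0],
    [0,0,0,0,0,0,0],
    [0,0,-0.0048,0,0,0,0],
    [0,0,-0.0048,0.0,0,0,0],
    [0,0,-0.0048,0,0,0,0],
    [0,0,0,0,0,0,0],
  ],
)

```text
time_s: 8.45
ee_pos: [0.4661, 0.0744, 0.0702]
eef_rot: [3.141, -0.0, 1.373]
force: [-2.2, 0.4, 6.4]
grip_width: 0.0004
grip_force: 3.5
```

Request:
servo_tool(
  plan=[
    [0,0,0,-0.008,0,0,0],
    [0,-0.012,0.0,-0.01,0,0,0],
    [0,-0.016,0,-0.02,0,0,0],
    [0,-0.016,-0.015,-0.02,0,0,0],
    [0,0,-0.015,-0.014,0,0,0],
    [0,0,0,0.0,0,0,0],
    [0,0,0,0,0,0,0],
    [0,0,0,0,0,0,0],
  ],
)

```text
time_s: 9.45
ee_pos: [0.4283, 0.0369, 0.1414]
eef_rot: [-3.141, 0.0, 1.373]
force: [-0.2, 0.8, -1.0]
grip_width: 0.0001
grip_force: 0.0
```

```bash
python3 - <<'E'
from h import *
snap("wrist","pics/x.png");c=snap("wrist","pics/w4.png");o=ctrl.get_obs();print(o["ee_pos"],o["force"])
im=c["pixels"][85:285,280:420,::-1]
im=cv2.resize(im,None,fx=4,fy=4,interpolation=cv2.INTER_CUBIC)
cv2.imwrite("pics/w4c.png",cv2.rotate(im,cv2.ROTATE_90_COUNTERCLOCKWISE))
E
```

```text
[0.42822302 0.03700522 0.14143028] [-0.59571682 -0.48782862 -0.73449622]
```

View pics/w4c.png

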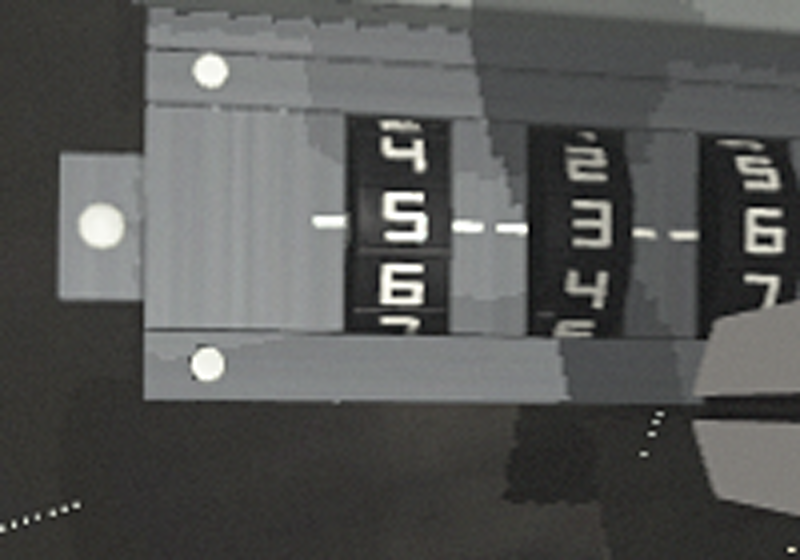

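Dial 1 now shows 5: the first, light stroke slipped and the 7 N strokes each rolled one digit. Once more, slightly firmer.

Request:
servo_tool(
  plan=[
    [0,0.0111,0.0111,0.015,0,0,0],
    [0,0.011,0.011,0.015,0,0,0],
    [0,0.011,0.011,0.015,0,0,0],
    [0,0.011,0.011,0.013,0,0,0],
    [0,0,0,0.0096,0,0,0],
    [0,0,0,0,0,0,0],
    [0,0,0,0.0025,0,0,0],
    [0,0,0,0.0014,0,0,0],
  ],
)

```text
time_s: 10.55
ee_pos: [0.4802, 0.0714, 0.0709]
eef_rot: [3.141, -0.0, 1.373]
force: [-0.1, -0.4, 2.9]
grip_width: 0.0001
grip_force: 1.4
```

Request:
servo_tool(
  plan=[
    [0,0,0,0,0,0,0],
    [0,0,-0.0036,0,0,0,0],
    [0,0,-0.0036,0,0,0,0],
    [0,0,-0.0036,0,0,0,0],
    [0,0,-0.0036,0,0,0,0],
    [0,0,0,0,0,0,0],
    [0,0,0,0,0,0,0],
    [0,0,0,0,0,0,0],
  ],
)

```text
time_s: 11.55
ee_pos: [0.4659, 0.0745, 0.0705]
eef_rot: [-3.141, -0.0, 1.373]
force: [1.5, -0.3, 5.9]
grip_width: 0.0008
grip_force: 2.7
```

Request:
servo_tool(
  plan=[
    [0,0,0,-0.005,0,0,0],
    [0,0,0,0,0,0,0],
    [0,-0.018,0,0,0,0,0],
    [0,-0.018,0,0,0,0,0],
    [0,0,0,0,0,0,0],
    [0,0,0,0.003,0,0,0],
    [0,0,0,0.0026,0,0,0],
    [0,0,0,0,0,0,0],
  ],
)

```text
time_s: 12.55
ee_pos: [0.4591, 0.0393, 0.07]
eef_rot: [3.141, 0.0, 1.374]
force: [-1.8, -2.0, 7.8]
grip_width: 0.0005
grip_force: 3.9
```

Request:
servo_tool(
  plan=[
    [0,0,0.0036,0,0,0,0],
    [0,0,0.0036,0,0,0,0],
    [0,0,0.0036,0,0,0,0],
    [0,0,0.0036,0,0,0,0],
    [0,0,0,0,0,0,0],
    [0,0,0,0,0,0,0],
    [0,0,0,0,0,0,0],
    [0,0,0,0,0,0,0],
  ],
)

```text
time_s: 13.55
ee_pos: [0.4734, 0.0366, 0.0701]
eef_rot: [3.14, -0.0, 1.373]
force: [-0.6, -0.3, 5.6]
grip_width: 0.0005
grip_force: 2.6
```

Request:
servo_tool(
  plan=[
    [0,0,0,-0.004,0,0,0],
    [0,0,-0.0156,0,0,0,0],
    [0,0,0,0.0042,0,0,0],
    [0,0,0,0,0,0,0],
    [0,0,0.0048,0,0,0,0],
    [0,0,0.0048,0.0,0,0,0],
    [0,0,0.0048,0,0,0,0],
    [0,0,0,0,0,0,0],
  ],
)

```text
time_s: 14.55
ee_pos: [0.4727, 0.0365, 0.0698]
eef_rot: [3.141, -0.0, 1.373]
force: [-1.1, -0.4, 6.6]
grip_width: 0.0003
grip_force: 3.1
```

Request:
servo_tool(
  plan=[
    [0,0,0,-0.004,0,0,0],
    [0,0,-0.0144,0,0,0,0],
    [0,0,0,0.004,0,0,0],
    [0,0,0,0,0,0,0],
    [0,0,0.0048,0,0,0,0],
    [0,0,0.0048,0.0,0,0,0],
    [0,0,0.0048,0,0,0,0],
    [0,0,0,0,0,0,0],
  ],
)

```text
time_s: 15.55
ee_pos: [0.4723, 0.0365, 0.0698]
eef_rot: [3.141, -0.0, 1.373]
force: [-1.0, 0.0, 6.6]
grip_width: 0.0006
grip_force: 3.3
```

Request:
servo_tool(
  plan=[
    [0,0,0,-0.004,0,0,0],
    [0,0,-0.0144,0,0,0,0],
    [0,0,0,0.004,0,0,0],
    [0,0,0,0,0,0,0],
    [0,0,0.0048,0,0,0,0],
    [0,0,0.0048,0.0,0,0,0],
    [0,0,0.0048,0,0,0,0],
    [0,0,0,0,0,0,0],
  ],
)

```text
time_s: 16.55
ee_pos: [0.4722, 0.0365, 0.0698]
eef_rot: [3.141, -0.0, 1.373]
force: [-2.2, 0.5, 6.7]
grip_width: 0.0007
grip_force: 3.4
```

Request:
servo_tool(
  plan=[
    [0,0,0,-0.005,0,0,0],
    [0,0,0,0,0,0,0],
    [0,-0.018,0,0,0,0,0],
    [0,-0.018,0,0,0,0,0],
    [0,0,0,0,0,0,0],
    [0,0,0,0.003,0,0,0],
    [0,0,0,0.002,0,0,0],
    [0,0,0,0,0,0,0],
  ],
)

```text
time_s: 17.55
ee_pos: [0.4652, 0.0016, 0.0699]
eef_rot: [3.141, -0.0, 1.374]
force: [-0.5, -1.1, 6.5]
grip_width: 0.0007
grip_force: 3.2
```

Request:
servo_tool(
  plan=[
    [0,0,-0.0036,0,0,0,0],
    [0,0,-0.0036,0,0,0,0],
    [0,0,-0.0036,0,0,0,0],
    [0,0,-0.0036,0,0,0,0],
    [0,0,0,0,0,0,0],
    [0,0,0,0,0,0,0],
    [0,0,0,0,0,0,0],
    [0,0,0,0,0,0,0],
  ],
)

```text
time_s: 18.55
ee_pos: [0.4511, 0.0045, 0.07]
eef_rot: [3.141, -0.0, 1.374]
force: [-0.5, -0.5, 7.5]
grip_width: 0.0003
grip_force: 3.5
```

Same depth; three more strokes.

Request:
servo_tool(
  plan=[
    [0,0,0,-0.004,0,0,0],
    [0,0,0.0144,0,0,0,0],
    [0,0,0,0.004,0,0,0],
    [0,0,0,0,0,0,0],
    [0,0,-0.0048,0,0,0,0],
    [0,0,-0.0048,0.0,0,0,0],
    [0,0,-0.0048,0,0,0,0],
    [0,0,0,0,0,0,0],
  ],
)

```text
time_s: 19.55
ee_pos: [0.4511, 0.0041, 0.07]
eef_rot: [3.14, -0.0, 1.373]
force: [1.3, -0.2, 7.3]
grip_width: 0.0006
grip_force: 3.4
```

Request:
servo_tool(
  plan=[
    [0,0,0,-0.004,0,0,0],
    [0,0,0.0144,0,0,0,0],
    [0,0,0,0.004,0,0,0],
    [0,0,0,0,0,0,0],
    [0,0,-0.0048,0,0,0,0],
    [0,0,-0.0048,0.0,0,0,0],
    [0,0,-0.0048,0,0,0,0],
    [0,0,0,0,0,0,0],
  ],
)

```text
time_s: 20.55
ee_pos: [0.4511, 0.004, 0.07]
eef_rot: [3.14, -0.0, 1.373]
force: [1.7, -0.2, 8.1]
grip_width: 0.0005
grip_force: 3.5
```

Request:
servo_tool(
  plan=[
    [0,0,0,-0.004,0,0,0],
    [0,0,0.0144,0,0,0,0],
    [0,0,0,0.004,0,0,0],
    [0,0,0,0,0,0,0],
    [0,0,-0.0048,0,0,0,0],
    [0,0,-0.0048,0.0,0,0,0],
    [0,0,-0.0048,0,0,0,0],
    [0,0,0,0,0,0,0],
  ],
)

```text
time_s: 21.55
ee_pos: [0.4512, 0.004, 0.07]
eef_rot: [3.14, -0.0, 1.373]
force: [1.5, -0.2, 7.5]
grip_width: 0.0003
grip_force: 3.4
```

Request:
servo_tool(
  plan=[
    [0,0,0,-0.008,0,0,0],
    [0,0,-0.01,-0.02,0,0,0],
    [0,0,-0.02,-0.02,0,0,0],
    [0,-0.01,0,-0.02,0,0,0],
    [0,-0.01,0,-0.004,0,0,0],
    [0,0,0,0.0,0,0,0],
    [0,0,0,0,0,0,0],
    [0,0,0,0,0,0,0],
  ],
)

```text
time_s: 22.55
ee_pos: [0.4171, -0.0095, 0.1411]
eef_rot: [-3.14, 0.0, 1.373]
force: [-0.6, -0.1, 0.1]
grip_width: 0.0005
grip_force: 0.0
```

```bash
python3 - <<'E'
from h import *
snap("wrist","pics/x.png");c=snap("wrist","pics/w5.png");o=ctrl.get_obs();print(o["ee_pos"],o["force"])
im=c["pixels"][85:285,270:420,::-1]
im=cv2.resize(im,None,fx=4,fy=4,interpolation=cv2.INTER_CUBIC)
cv2.imwrite("pics/w5c.png",cv2.rotate(im,cv2.ROTATE_90_COUNTERCLOCKWISE))
E
```

```text
[ 0.41722135 -0.00948431  0.14129259] [ 0.52892989  0.07869658 -1.06734806]
```

View pics/w5c.png

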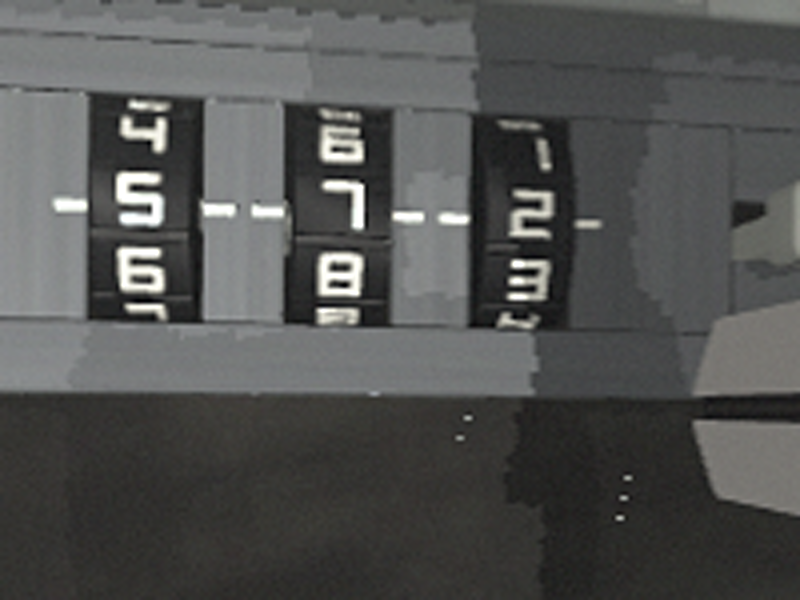

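Dials 2 and 3 read 7 and 2. Dial 1 still reads 5, at (140,200), because the last stroke slipped. One firmer stroke there.

Request:
servo_tool(
  plan=[
    [0,0.0232,0.012,0.014,0,0,0],
    [0,0.023,0.011,0.014,0,0,0],
    [0,0.023,0.011,0.014,0,0,0],
    [0,0.023,0.011,0.014,0,0,0],
    [0,0,0,0.01,0,0,0],
    [0,0,0,0.004,0,0,0],
    [0,0,0,0.0014,0,0,0],
    [0,0,0,0,0,0,0],
  ],
)

```text
time_s: 23.65
ee_pos: [0.4795, 0.0716, 0.0708]
eef_rot: [3.141, -0.0, 1.372]
force: [-1.9, 0.8, 4.9]
grip_width: 0.0007
grip_force: 1.6
```

Request:
servo_tool(
  plan=[
    [0,0,0,0.0009,0,0,0],
    [0,0,0,0,0,0,0],
    [0,0,-0.0036,0,0,0,0],
    [0,0,-0.0036,0,0,0,0],
    [0,0,-0.0036,0,0,0,0],
    [0,0,-0.0036,0,0,0,0],
    [0,0,0,0,0,0,0],
    [0,0,0,0,0,0,0],
  ],
)

```text
time_s: 24.65
ee_pos: [0.4657, 0.0746, 0.07]
eef_rot: [3.141, -0.0, 1.373]
force: [-2.9, 0.7, 7.6]
grip_width: 0.0004
grip_force: 3.8
```

Request:
servo_tool(
  plan=[
    [0,0,0,-0.008,0,0,0],
    [0,-0.013,-0.01,-0.02,0,0,0],
    [0,-0.03,-0.015,-0.02,0,0,0],
    [0,-0.03,-0.01,-0.02,0,0,0],
    [0,-0.03,0,-0.004,0,0,0],
    [0,-0.02,0,0.0,0,0,0],
    [0,0,0,0,0,0,0],
    [0,0,0,0,0,0,0],
  ],
)

```text
time_s: 25.65
ee_pos: [0.407, -0.0386, 0.1414]
eef_rot: [3.142, -0.0, 1.373]
force: [-0.2, 1.1, 0.2]
grip_width: 0.0003
grip_force: 0.0
```

```bash
python3 - <<'E'
from h import *
snap("wrist","pics/x.png");c=snap("wrist","pics/w6.png");o=ctrl.get_obs();print(o["ee_pos"],o["force"])
im=c["pixels"][20:290,250:450,::-1]
im=cv2.resize(im,None,fx=2.9,fy=2.9,interpolation=cv2.INTER_CUBIC)
cv2.imwrite("pics/w6c.png",cv2.rotate(im,cv2.ROTATE_90_COUNTERCLOCKWISE))
E
```

```text
[ 0.4070254  -0.03839469  0.14132033] [-0.20466522 -0.32012856  0.10618057]
```

View pics/w6c.png

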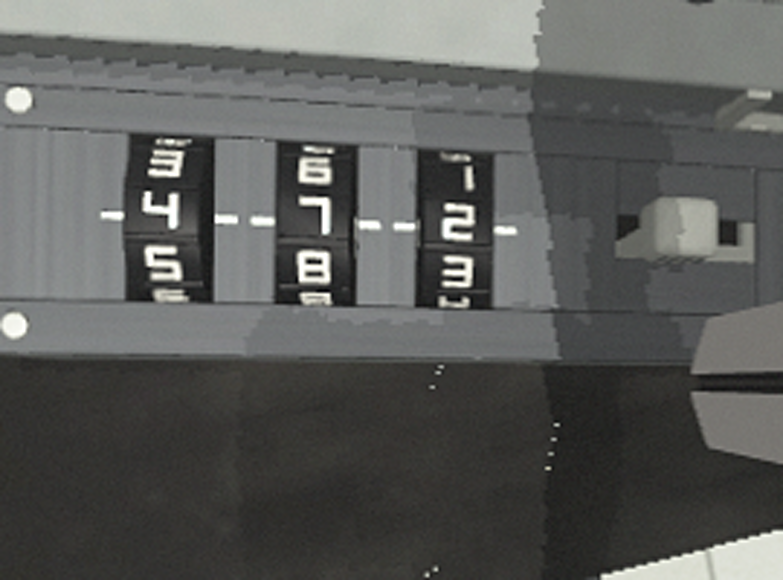

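The dials read 4, 7, 2. The knob's top centre is at (685,225) in the crop. I'll push it from its left with the shut fingers.

```bash
python3 - <<'E'
from h import *
c=dict(np.load("pics/w6.png.npz"));o=ctrl.get_obs()
R=Ro.from_euler("xyz",o["eef_rot"]).as_matrix()
for X,Y in [(685,225),(655,225),(715,225)]:
    u,v=250+(580-Y)/2.9,20+X/2.9
    p=pt(c,u,v,.082);print(pt(c,u,v).round(4),p.round(4),(R.T@(p-o["ee_pos"])).round(4))
E
```

```text
[ 0.4476 -0.0566  0.082 ] [ 0.4476 -0.0566  0.082 ] [-0.0099  0.0433  0.0593]
[ 0.4492 -0.0494  0.0792] [ 0.4488 -0.0485  0.082 ] [-0.0018  0.043   0.0593]
[ 0.4465 -0.0655  0.0802] [ 0.4463 -0.0648  0.082 ] [-0.0182  0.0437  0.0593]
```

Request:
servo_tool(
  plan=[
    [0,0.004,0.0145,0,0,0,0],
    [0,0.004,0.0145,0.01,0,0,0],
    [0,0.004,0.0143,0.02,0,0,0],
    [0,0,0,0.02,0,0,0],
    [0,0,0,0.014,0,0,0],
    [0,0,0,0.008,0,0,0],
    [0,0,0,0,0,0,0],
    [0,0,0,0,0,0,0],
  ],
)

```text
time_s: 26.75
ee_pos: [0.4521, -0.0358, 0.0699]
eef_rot: [3.141, -0.0, 1.373]
force: [0.1, -0.6, 0.3]
grip_width: 0.0005
grip_force: 0.0
```

Request:
servo_tool(
  plan=[
    [0,-0.003,0,0,0,0,0],
    [0,-0.003,0,0,0,0,0],
    [0,-0.003,0,0,0,0,0],
    [0,-0.003,0,0,0,0,0],
    [0,-0.003,0,0,0,0,0],
    [0,-0.002,0,0,0,0,0],
    [0,0,0,0,0,0,0],
    [0,0,0,0,0,0,0],
  ],
)

```text
time_s: 27.75
ee_pos: [0.4485, -0.0519, 0.0694]
eef_rot: [3.142, -0.001, 1.373]
force: [2.5, 8.2, 1.9]
grip_width: 0.0003
grip_force: 4.0
```

Request:
servo_tool(
  plan=[
    [0,-0.001,0,0,0,0,0],
    [0,-0.001,0,0,0,0,0],
    [0,0,0,0,0,0,0],
    [0,0,0,0,0,0,0],
    [0,0,0,0,0,0,0],
    [0,0,0,0,0,0,0],
    [0,0,0,0,0,0,0],
    [0,0,0,0,0,0,0],
  ],
)

```text
time_s: 28.75
ee_pos: [0.4485, -0.0522, 0.0694]
eef_rot: [3.141, -0.004, 1.373]
force: [5.7, 24.0, 1.8]
grip_width: 0.0007
grip_force: 12.3
```

Request:
servo_tool(
  plan=[
    [0,0.006,0,0,0,0,0],
    [0,0,0,-0.03,0,0,0],
    [0,0,0,-0.03,0,0,0],
    [45,0,0,-0.03,0,0,0],
    [45,0,0,-0.01,0,0,0],
    [45,0,0,0,0,0,0],
    [45,0,0,0,0,0,0],
    [45,0,0,0,0,0,0],
  ],
)

```text
time_s: 29.75
ee_pos: [0.4488, -0.0485, 0.1684]
eef_rot: [-3.14, 0.0, 1.373]
force: [-0.1, -0.5, -0.8]
grip_width: 0.0416
grip_force: 0.0
```

```bash
cat > s.py <<'E'
from h import *
snap("wrist","pics/x.png");c=snap("wrist","pics/w7.png");t=snap("top","pics/t7.png");o=ctrl.get_obs();print(o["ee_pos"],o["eef_rot"],o["grip_width"])
R=Ro.from_euler("xyz",o["eef_rot"]).as_matrix()
def cloud(c,us,vs):
    u,v=np.meshgrid(us,vs);q=cv2.undistortPoints(np.stack([u.ravel(),v.ravel()],1).astype(float)[:,None],c["mtx"],np.array(c["dist"]))[:,0]
    z=c["z_map"][v.ravel(),u.ravel()][:,None];P=np.array(c["pose"]);X=np.c_[q[:,0],-q[:,1],-np.ones(len(q))]*z
    return (X@P[:3,:3].T+P[:3,3])[z[:,0]>0]
for n,c in (("wrist",c),("top",t)):
    W=cloud(c,range(0,640),range(0,480))
    L=(W-o["ee_pos"])@R
    k=(W[:,2]>.076)&(W[:,2]<.0825)&(np.hypot(W[:,0]-.4446,W[:,1]+.066)<.025)
    print(n,"knob",k.sum(),W[k].min(0).round(4),W[k].max(0).round(4),np.median(W[k],0).round(4)if k.any() else "")
    B=(W[:,2]>.117)&(W[:,2]<.128)&(np.hypot(W[:,0]-.52,W[:,1]+.016)<.06)
    if B.sum()>5: print("bar",B.sum(),np.median(W[B],0).round(4),"tool min/max",L[B].min(0).round(4),L[B].max(0).round(4),"fit y(x)",np.polyfit(L[B][:,0],L[B][:,1],1).round(4), "zmax",W[B][:,2].max())
E
python3 s.py
```

```text
[ 0.44907579 -0.04845878  0.16893307] [-3.14085195e+00  4.63483754e-05  1.37300508e+00] 0.04236238811377305
wrist knob 353 [ 0.4353 -0.0797  0.0762] [ 0.4529 -0.0608  0.0825] [ 0.4442 -0.0691  0.0811]
bar 2334 [ 0.5245 -0.0106  0.1233] tool min/max [-0.0109  0.0625  0.0428] [0.1029 0.0731 0.0519] fit y(x) [0.0058 0.0665] zmax 0.1261039958206513Traceback (most recent call last):
  File "s.py", line 12, in <module>
    print(n,"knob",k.sum(),W[k].min(0).round(4),W[k].max(0).round(4),np.median(W[k],0).round(4)if k.any() else "")
                           ~~~~~~~~^^^
    return umr_minimum(a, axis, None, out, keepdims, initial, where)
ValueError: zero-size array to reduction operation minimum which has no identity
```

The bolt knob has moved about 14 mm and sits at its stop. The bar is at tool offset (46, 67) mm. Going there and descending.

Request:
servo_tool(
  plan=[
    [45,0.023,0.034,0,0,0,0],
    [45,0.023,0.0328,0,0,0,0],
    [45,0,0,0,0,0,0],
    [45,0,0,0.03,0,0,0],
    [45,0,0,0.025,0,0,0],
    [45,0,0,0.012,0,0,0],
    [45,0,0,0,0,0,0],
    [45,0,0,0,0,0,0],
  ],
)

```text
time_s: 30.9
ee_pos: [0.5241, -0.0166, 0.1033]
eef_rot: [3.14, -0.0, 1.373]
force: [-0.2, 0.2, -0.6]
grip_width: 0.0423
grip_force: 0.0
```

Request:
servo_tool(
  plan=[
    [0,0,0,0,0,0,0],
    [0,0,0,0,0,0,0],
    [0,0,0,0,0,0,0],
    [0,0,0,0,0,0,0],
    [0,0,0,0,0,0,0],
    [0,0,0,0,0,0,0],
    [0,0,0,0,0,0,0],
    [0,0,0,0,0,0,0],
  ],
  force=15,
)

```text
time_s: 31.9
ee_pos: [0.5231, -0.0163, 0.1023]
eef_rot: [-3.14, 0.0, 1.373]
force: [-5.2, 1.0, 2.9]
grip_width: 0.0096
grip_force: 15.0
```

```bash
python3 - <<'E'
import numpy as np
# bar path in tool frame (vertical tool): y=box x, z=down; tool tilt b=lid*0.4 about tool x
G=0.019; r=np.hypot(.135,.0395); a0=np.arctan2(.0395,-.135)
def tcp(th,b):
    a=a0-th; bar=r*np.array([np.cos(a),np.sin(a)])  # x,zup rel hinge
    d=np.array([-np.sin(b),-np.cos(b)])  # tool dir in (x,zup): leans back -> points to front
    return bar+G*d
for f in (0,.35,):
  th=np.radians(np.arange(0,73,4.5)); p=[tcp(t,f*t) for t in th]
  for k in range(len(th)-1):
    b=f*th[k]; d=p[k+1]-p[k]; ty=np.array([np.cos(b),-np.sin(b)]); tz=np.array([-np.sin(b),-np.cos(b)])
    print(f,np.degrees(th[k+1]).round(1),(d@ty).round(4),(d@tz).round(4))
E
```

```text
0 4.5 0.0035 -0.0105
0 9.0 0.0043 -0.0102
0 13.5 0.0051 -0.0098
0 18.0 0.0059 -0.0094
0 22.5 0.0066 -0.0089
0 27.0 0.0073 -0.0083
0 31.5 0.0079 -0.0077
0 36.0 0.0085 -0.0071
0 40.5 0.009 -0.0064
0 45.0 0.0095 -0.0057
0 49.5 0.0099 -0.0049
0 54.0 0.0102 -0.0041
0 58.5 0.0105 -0.0033
0 63.0 0.0108 -0.0025
0 67.5 0.0109 -0.0016
0 72.0 0.011 -0.0008
0.35 4.5 0.003 -0.0105
0.35 9.0 0.0035 -0.0103
0.35 13.5 0.004 -0.0101
0.35 18.0 0.0045 -0.0098
0.35 22.5 0.005 -0.0095
0.35 27.0 0.0055 -0.0093
0.35 31.5 0.006 -0.0089
0.35 36.0 0.0064 -0.0086
0.35 40.5 0.0069 -0.0082
0.35 45.0 0.0073 -0.0078
0.35 49.5 0.0077 -0.0074
0.35 54.0 0.008 -0.007
0.35 58.5 0.0084 -0.0066
0.35 63.0 0.0087 -0.0061
0.35 67.5 0.009 -0.0056
0.35 72.0 0.0093 -0.0051
```

Request:
servo_tool(
  plan=[
    [0,0,0.0017,-0.0053,0,0,0],
    [0,0,0.0018,-0.0052,0,0,0],
    [0,0,0.0021,-0.0051,0,0,0],
    [0,0,0.0022,-0.0051,0,0,0],
    [0,0,0.0025,-0.0049,0,0,0],
    [0,0,0.0026,-0.0049,0,0,0],
    [0,0,0.0029,-0.0047,0,0,0],
    [0,0,0.003,-0.0047,0,0,0],
  ],
  force=20,
)

```text
time_s: 32.9
ee_pos: [0.5406, -0.02, 0.142]
eef_rot: [-3.137, 0.0, 1.373]
force: [-13.7, 2.0, 0.3]
grip_width: 0.0093
grip_force: 20.0
```

Request:
servo_tool(
  plan=[
    [0,0,0.0025,-0.0047,0,0,0],
    [0,0,0.0029,-0.0045,0,0,0],
    [0,0,0.0032,-0.0044,0,0,0],
    [0,0,0.0036,-0.0042,0,0,0],
    [0,0,0.0037,-0.0041,0,0,0],
    [0,0,0.0039,-0.0039,0,0,0],
    [0,0,0.004,-0.0038,0,0,0],
    [0,0,0.0042,-0.0036,0,0,0],
  ],
)

```text
time_s: 33.9
ee_pos: [0.5691, -0.0258, 0.1755]
eef_rot: [-3.14, 0.001, 1.373]
force: [-8.0, -0.9, -2.8]
grip_width: 0.0089
grip_force: 20.0
```

Tracking well; on to about 60°.

Request:
servo_tool(
  plan=[
    [0,0,0.0043,-0.0036,0,0,0],
    [0,0,0.0045,-0.0034,0,0,0],
    [0,0,0.0046,-0.0032,0,0,0],
    [0,0,0.0048,-0.003,0,0,0],
    [0,0,0.0049,-0.0028,0,0,0],
    [0,0,0.005,-0.0025,0,0,0],
    [0,0,0.0051,-0.0022,0,0,0],
    [0,0,0.0052,-0.002,0,0,0],
  ],
)

```text
time_s: 34.9
ee_pos: [0.607, -0.0336, 0.1989]
eef_rot: [-3.141, 0.001, 1.373]
force: [-8.8, -1.9, 3.1]
grip_width: 0.0091
grip_force: 20.0
```

Request:
servo_tool(
  plan=[
    [0,0,0.0052,-0.0018,0,0,0],
    [0,0,0.0053,-0.0016,0,0,0],
    [0,0,0.0054,-0.0013,0,0,0],
    [0,0,0.0054,-0.0012,0,0,0],
    [0,0,0.0054,-0.0009,0,0,0],
    [0,0,0.0055,-0.0007,0,0,0],
    [0,0,0.0055,-0.0005,0,0,0],
    [0,0,0.0055,-0.0003,0,0,0],
  ],
)

```text
time_s: 35.9
ee_pos: [0.6498, -0.0423, 0.208]
eef_rot: [3.14, 0.001, 1.373]
force: [-6.4, -2.9, 7.3]
grip_width: 0.0089
grip_force: 20.0
```

Request:
servo_tool(
  plan=[
    [22,0,0,0,0,0,0],
    [22,0,0,0,0,0,0],
    [22,0,0,0,0,0,0],
    [22,0,0,0,0,0,0],
    [22,0,0,-0.01,0,0,0],
    [22,0,0,-0.02,0,0,0],
    [22,0,0,-0.03,0,0,0],
    [22,0,0,-0.03,0,0,0],
  ],
)

```text
time_s: 36.9
ee_pos: [0.6496, -0.0417, 0.2982]
eef_rot: [3.141, -0.0, 1.373]
force: [-0.6, -0.0, -0.1]
grip_width: 0.0208
grip_force: 0.0
```

```bash
python3 - <<'E'
from h import *
c=snap("scene","pics/end.png");o=ctrl.get_obs();print(o["ee_pos"],o["force"],o["grip_width"])
cv2.imwrite("pics/endc.png",cv2.resize(c["pixels"][120:420,220:540,::-1],None,fx=2,fy=2))
E
```

```text
[ 0.65024571 -0.0417931   0.30278805] [0.18046772 0.08918359 4.62946554] 0.02066463330167638
```

View pics/endc.png

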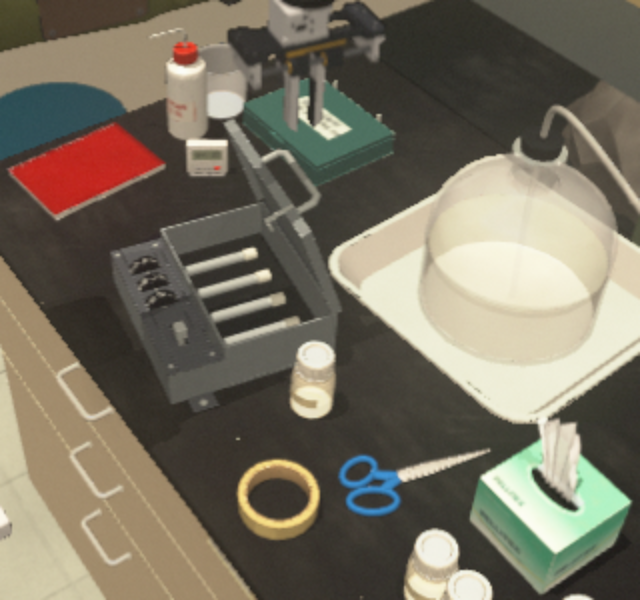

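The lid stands about 70° open at (270,180), the gripper is clear above it, and the things round the box are where they were.

```bash
python3 -c "
from station import ctrl
print(ctrl.hand_in())"
```

```text
the job is handed in; nothing more can be done
None
```

The lock box is open and handed in: dials at 4-7-2, bolt fully right, lid released at about 70°, bystanders in place in the last picture, 37 s used.

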